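# Clamp the lacquered front frame in the assembly vise

### The arm

A 6-joint arm with a two-finger parallel gripper is mounted at the origin on the work surface. World frame = base frame: x ahead of the robot, y to its left, z up, the work surface at z = 0. Lengths are in m, angles in rad, forces in N, time in s.
With the tool pointing down it reaches from about 0.3 to 0.875 m from the base axis. Payload 6.4 kg.
Tool frame: the origin (TCP) lies midway between the tips of the shut fingers; the grasp point (between the pads) lies 19 mm behind it; z points along the fingers, y is the line along which they close (so a half turn about z gives the same grasp; the last joint's range is limited). The gripper opens to 85 mm and grips with 20 to 120 N. Pads are 22 mm wide; open, the fingers measure 114 mm over their backs; the gripper's body (76 mm by 85 mm) begins 54 mm behind the grasp point. The pads swing forward as they close: fully open they stand 13 mm farther back than shut.
Start: joints at [-1.529, 0.181, 1.607, -0, 1.354, -0.206], TCP at [0.141, -0.557, 0.231] pointing down, gripper open.
Joint ranges: [-2.99, 2.99], [-0.89, 2.07], [0.3, 2.58], [-1.14, 4.28], [0, 2.63], [-3.12, 3.12]. Speed limits (rad/s): [2.57, 2.57, 3.01, 3.14, 3.14, 3.14].

### API

Orientations are given as a unit quaternion [w, x, y, z].
In Python, from bench import get_obs, camera, hand_in gives the robot as it stands.
- The arm moves only by the tool carry_out, never from a script. Its argument "plan" is a list that holds one entry, the list of rows, each a list of 7 numbers: the shift along the world's x, y, z in m, then the turn, a rotation vector about the world's x, y, z in rad, then the opening, from 0 (shut) to 1 (fully open). In form: [[[x, y, z, rx, ry, rz, hand], ...]]. A call has exactly 5 rows; each row is the pose to reach, as a shift and turn from the pose commanded when the call began; what a row does not reach only later rows make up. A row lasts 1/12 s, in which the tool goes at most 41.7 mm and 7.16 degrees, less where a joint would pass 70% of its speed; a pose out of reach is approached as far as the arm can. A call with a gripper value outside its range is refused whole. The fingers move at their own pace and stop on an object; the grip force is fixed at half the most. Time passes only in rows, so rows that repeat a pose let the fingers close, or fill a call up. It gives the time, the measured TCP pose, the force, the opening and the grip force at its end, in the units of the state.
- get_obs(): the state, without advancing time (a new reading comes with each control period).
- camera(name): name is "scene" or "top" or "wrist"; returns a dict with "pixels" (384x512x3 uint8, red, green, blue), "z_map" (384x512 float32, m along the optical axis (not along the pixel's ray), 0 where there is no reading), "camera_matrix" (3x3 intrinsics, pixels), "cam_to_world" (4x4, takes a point from camera to world coordinates). Camera axes: x right, y up, looking along -z (the intrinsics and any distortion apply to the point x, -y, -z); pixel columns grow to the right and rows downward; lengths in m; the calibration is good to about 2 mm. A picture is of the moment at which its call begins.
- hand_in(): hands the job in; it is judged then, once.
The state is a dict: "time_s": time; "q": joint angles; "dq": joint speeds; "joint_efforts": joint torques, N m; "eef_pos": TCP position; "eef_rot": TCP orientation; "wrist_force": force on the tool from outside, world axes, zero at the start; "torque": the same for the moment, N m; "opening": opening from 0.0 (shut) to 1.0 (fully open); "grasp_force": force on a finger pad.
Only numpy, scipy, OpenCV 4.12 (cv2) and the standard library are available. Lean on these libraries where they do the work, as an engineer would, in place of code of your own. Each camera call takes 0.05 s, during which the arm holds its last target. There are 200 camera calls.

### The job

Lift the black front frame (the housing part with the big open window) up and off its two drying hooks and stand it in the open assembly vise, right way up as it hung, its lower edge down on the vise bed and centred along the jaws; set it down, do not drop it. Then lower the cam lever all the way so that the frame is clamped upright, and leave it there. Leave the other hanging part, the parts bin and the screwdriver where they are.

Things in the scene. Friction and masses are not known exactly. Their poses are not given: they have to be found in the camera images.
- frame: Black plastic front frame to be clamped: upright rectangle 140 wide (y) x 110 high (z) x 14 thick (x), 0.1-0.2 kg, with an open window 104 x 58. Rails: 24 high above the window, 28 below, 18 at the sides. Origin: centre of its lower edge. Hangs by the rail above the window on two hooks 40 mm either side of its middle; between them that rail can be pinched from above (14 thick).
- cover: Black plastic rear cover hanging beside the frame, to be left alone: same outline (140 x 110 x 14 mm), origin and axes, but closed, with only two small slots 20 x 34 where its hooks pass through. The frame and the cover may hang in either place.
- rack: Steel drying rack, fixed. Origin on the bench below the middle of the line where parts hang; +x to its back, +y along it. Four hooks of 7 mm wire point to -x at y = -125, -45, 45, 125, axis 190 mm up. Bar (12 mm) behind at x = +85, same height; end posts at y = +-172, none above 205. Base plate 10 mm thick, x = 0 to 130, 370 wide.
- hook_tips (a point): Middle of the line through the four upturned hook tips: 34 mm to -x of the rack's origin and 20 mm above the hooks' level part, which runs from x = -22 mm back to the bar. Axes as the rack. A part must rise more than 20 mm (the frame less than 48) and then come straight out to -x by 60 mm or more to clear the hooks.
- vise_bed (a point): Point on the steel bed of the vise (fixed to the bench), 30 mm above the bench, where the middle of the frame's lower edge belongs once clamped. +x points away from the lever to the fixed jaw, y along the jaws, z up. The fixed pad's face is at x = +7 mm. Jaws: 110 mm long, rubber pads to 30 mm above the bed, flared steel lips to 42 mm above it.
- vise_jaw: Moving jaw of the vise, on the lever side, 110 x 34 x 42 mm. Origin at the vise's, but shifted to -x by the opening: 7.5 mm per rad of the lever. Its pad's face is at x = -5.5 mm less the opening from vise_bed: the raised lever leaves a gap of 18.5 to 21.5 mm, its middle 2 to 4 mm to -x of vise_bed. Clamping, its rubber gives 1.5 mm.
- lever_pin (a point): Centre of the pin on which the cam lever swings, 48 mm above the bench and 66 mm to -x of vise_bed. Same axes as vise_bed; the lever swings in its x-z plane.
- clamp_lever (a joint): Angle of the cam lever, rad: 0 = fully down, level, pointing to -x of the vise, frame clamped (hard stop); raised it opens the jaw. Starts at 0.85 to 1.15 (upper stop 1.2), stays where it is left, needs 4 to 10 N at its handle to move.
- lever_grip (a point): Point on the axis of the lever's black round handle (16 mm thick, 40 to 120 mm from the pin), 85 mm from the pin. To lower it, push its upper side, which faces the jaws while it is raised, along its arc, towards -x and down.
- bin: Small green open parts bin 120 x 80 x 55 mm standing on the bench close to the robot, between rack and vise; leave it alone. Origin: centre of its underside.
- screwdriver: Screwdriver 200 mm long lying on the bench close to the robot, beside the bin; leave it alone. Origin: under its middle.
Things that resemble listed ones, but are neither listed nor needed, are in the scene too. Leave any blue or red look-alike of the frame alone.

How it is judged:
On the way, in this order (a step that is already met when the one before it is completed fails the run):
1. the frame is held by the fingers, off the hooks and clear of the rack (contact force between the fingers and frame above 0.5 N and contact force between frame and rack below 0.05 N and (x of frame in the frame of rack below -0.05 m or z of frame in the frame of rack above 0.23 m)), for 0.1 s.
2. the frame stands on the vise bed between the jaws while the lever is still raised (z of frame in the frame of vise_bed between -0.004 and 0.004 m and horizontal distance between frame and vise_bed below 0.02 m and angle between frame's own z axis and vertical below 0.35 rad and value of joint clamp_lever above 0.6 rad), for 0.2 s.
At the end, for the whole second after the job is handed in: Frame upright as it hung (0.06 rad), at rest on the vise bed (4 mm), centred along the jaws (15 mm), clamped by the moving jaw (over 3 N), either face to the lever; lever fully down (below 0.08 rad); rear cover still on its hooks (within 20 mm); bin and screwdriver within 30 mm of their places (value of joint clamp_lever below 0.08 rad and contact force between vise_jaw and frame above 3 N and z of frame in the frame of vise_bed between -0.003 and 0.004 m and y of frame in the frame of vise_bed between -0.015 and 0.015 m and x of frame in the frame of vise_bed between -0.004 and 0.004 m and angle between frame's own z axis and vertical below 0.06 rad and angle between the x axis of frame and the x axis of vise_bed, either way round below 0.06 rad and linear speed of frame below 0.02 m/s and distance of cover from where it was at the start of the episode below 0.02 m and distance of each of bin, screwdriver from where it was at the start of the episode below 0.03 m); the robot touches nothing.
It fails at once if the frame is dropped (moves faster than 0.5 m/s while not held by the fingers, a fall of more than about 13 mm) (linear speed of frame above 0.5 m/s and contact force between the fingers and frame below 0.01 N).
It fails at once if the rear cover is shifted on its hooks by more than 20 mm or knocked off (distance of cover from where it was at the start of the episode above 0.02 m).
It fails at once if the bin or the screwdriver is pushed about (more than 30 mm) (distance of any of bin, screwdriver from where it was at the start of the episode above 0.03 m).
It also fails if it takes over 53 s, if anything falls off the work surface, if the arm or the gripper's body presses on something with over 40 N, if the wrist force passes 120 N, or if a joint passes its speed limit or range.

## Working session

There is one attempt and no reset: what is moved stays moved. The work goes in short steps, Python scripts to look and compute and a tool call to move; the robot and the scene stay as the last step left them, time stands still between calls to the robot, and variables do not carry over. Pictures are saved under pics/ and viewed, at most 10 in all, crops included, and the job is handed in when it is done.

Besides the shell and the picture viewer there is one more tool, called after "Call:" in YAML: its name, and indented under it one key for each argument. carry_out: Moves the arm, as the interface text tells. Its arguments: {"type":"object","properties":{"plan":{"type":"array","items":{"type":"array","items":{"type":"array","items":{"type":"number"}}}}},"required":["plan"]}

```bash
ls; mkdir -p pics
cat > h.py <<'E'
import numpy as np, cv2, pickle
from bench import get_obs, camera, hand_in
def snap(n,tag):
    c=camera(n); pickle.dump(c,open(f'{tag}.pkl','wb')); cv2.imwrite(f'pics/{tag}.png',c['pixels'][:,:,::-1]); return c
def pts(c):
    z=c['z_map'];K=c['camera_matrix'];v,u=np.mgrid[:384,:512]
    P=np.stack([(u-K[0,2])/K[0,0]*z,-(v-K[1,2])/K[1,1]*z,-z],-1)
    T=c['cam_to_world'];W=P@T[:3,:3].T+T[:3,3];W[z==0]=np.nan;return W
def ld(t): return pickle.load(open(f'{t}.pkl','rb'))
E
python3 - <<'E'
from h import *
for n in('scene','top'):
    c=snap(n,n+'0');print(n,c['camera_matrix'].round(1).tolist(),c['cam_to_world'].round(3).tolist(), np.mean(c['z_map']==0))
o=get_obs();print({k:np.round(v,3).tolist() for k,v in o.items()})
E
```

```text
pics
scene [[416.3, 0.0, 258.7], [0.0, 416.3, 187.3], [0.0, 0.0, 1.0]] [[-0.398, -0.785, 0.475, 1.113], [0.917, -0.34, 0.207, 0.225], [-0.001, 0.518, 0.855, 1.221], [0.0, 0.0, 0.0, 1.0]] 0.004099527994791667
top [[383.4, 0.0, 259.6], [0.0, 383.4, 192.1], [0.0, 0.0, 1.0]] [[0.021, 0.986, -0.167, 0.372], [-1.0, 0.02, -0.007, -0.031], [-0.004, 0.167, 0.986, 1.041], [0.0, 0.0, 0.0, 1.0]] 0.004124959309895833
{'time_s': 0.1, 'q': [-1.529, 0.181, 1.608, -0.0, 1.354, -0.206], 'dq': [0.001, -0.002, -0.0, -0.002, -0.0, -0.001], 'joint_efforts': [0.001, -44.588, -35.224, -0.0, 0.004, 0.0], 'eef_pos': [0.141, -0.557, 0.23], 'eef_rot': [-0.001, 0.992, 0.124, 0.0], 'wrist_force': [-0.507, -0.399, -0.542], 'torque': [-0.058, 0.021, 0.011], 'grasp_force': 0.0, 'opening': 1.001}
```

View pics/scene0.png

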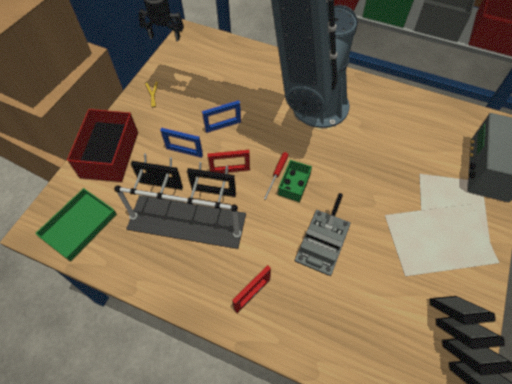

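View pics/top0.png

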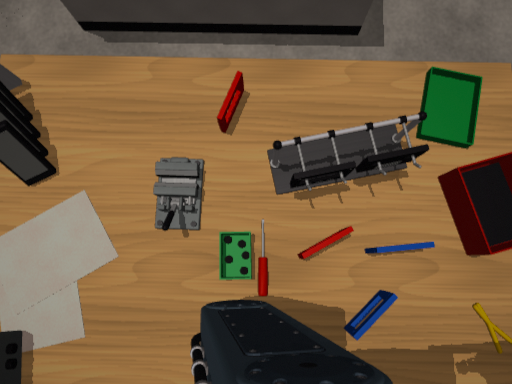

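The scene view shows the rack at about (185,200), with two black parts at (157,175) and (212,182), and the vise at (325,240) with its lever up. The top view shows the rack at (345,155), the vise at (180,195), the bin at (236,255) and the screwdriver at (263,260). Next I'll enlarge the rack and vise.

Run:
```python
from h import *
s=ld('scene0')['pixels'];t=ld('top0')['pixels']
f=lambda a,k:cv2.resize(a,None,fx=k,fy=k,interpolation=cv2.INTER_CUBIC)
a=f(s[145:255,110:255],2.75)[:300];a=cv2.resize(a,(400,300));b=cv2.resize(f(t[100:220,255:435],3),(400,300))
c=cv2.resize(s[185:285,290:370],(400,300),interpolation=cv2.INTER_CUBIC);d=cv2.resize(t[145:245,140:220],(400,300),interpolation=cv2.INTER_CUBIC)
m=np.vstack([np.hstack([a,b]),np.hstack([c,d])]);m=np.clip(m.astype(float)*1.6,0,255).astype('u1')
cv2.imwrite('pics/crop.png',m[:,:,::-1])
W=pts(ld('top0'))
# part tops (z 0.2..0.23) near the rack in top view
for n in('top0','scene0'):
  c=ld(n);W=pts(c);p=c['pixels'].astype(int)
  mk=(p.max(-1)<60)&(W[...,2]>0.09)&(W[...,2]<0.25)&(W[...,0]>0.3)
  k,l,st,ce=cv2.connectedComponentsWithStats(mk.astype('u1'))
  for i in range(1,k):
    if st[i,4]>25:
      q=W[l==i];print(n,st[i].tolist(),ce[i].round(),np.nanmin(q,0).round(3),np.nanmax(q,0).round(3))
```

```text
top0 [0, 82, 34, 84, 1525] [ 11. 132.] [0.589 0.559 0.09 ] [0.803 0.656 0.176]
top0 [408, 112, 19, 19, 119] [418. 120.] [ 0.693 -0.405  0.11 ] [ 0.711 -0.381  0.203]
top0 [399, 116, 8, 8, 47] [403. 119.] [ 0.683 -0.36   0.189] [ 0.702 -0.342  0.202]
top0 [366, 123, 9, 9, 52] [369. 127.] [ 0.664 -0.286  0.186] [ 0.682 -0.265  0.201]
top0 [328, 130, 7, 9, 47] [331. 134.] [ 0.643 -0.193  0.184] [ 0.664 -0.178  0.201]
top0 [294, 137, 7, 9, 45] [297. 141.] [ 0.626 -0.115  0.189] [ 0.645 -0.101  0.201]
top0 [273, 141, 9, 14, 78] [277. 146.] [ 0.615 -0.071  0.143] [ 0.634 -0.053  0.202]
top0 [290, 145, 139, 44, 1736] [356. 166.] [ 0.527 -0.397  0.107] [ 0.625 -0.096  0.221]
top0 [454, 169, 36, 85, 366] [471. 212.] [ 0.393 -0.579  0.09 ] [ 0.599 -0.512  0.112]
top0 [162, 211, 12, 19, 127] [168. 220.] [0.431 0.189 0.092] [0.48  0.205 0.147]
scene0 [132, 162, 50, 27, 779] [158. 175.] [ 0.591 -0.393  0.112] [ 0.631 -0.259  0.223]
scene0 [188, 169, 47, 27, 459] [214. 179.] [ 0.55  -0.231  0.117] [ 0.59  -0.097  0.224]
scene0 [196, 185, 25, 9, 140] [208. 189.] [ 0.561 -0.216  0.114] [ 0.586 -0.143  0.141]
scene0 [332, 194, 10, 22, 71] [336. 204.] [0.438 0.193 0.091] [0.486 0.202 0.146]
scene0 [231, 205, 6, 7, 31] [234. 208.] [ 0.627 -0.066  0.189] [ 0.641 -0.053  0.203]
scene0 [443, 305, 52, 21, 529] [468. 316.] [0.625 0.558 0.09 ] [0.688 0.657 0.18 ]
scene0 [451, 326, 54, 25, 619] [477. 340.] [0.673 0.587 0.09 ] [0.739 0.689 0.178]
scene0 [458, 349, 54, 35, 721] [486. 366.] [0.722 0.615 0.09 ] [0.79  0.725 0.179]
scene0 [466, 373, 16, 11, 97] [472. 380.] [0.773 0.642 0.09 ] [0.802 0.661 0.139]
```

View pics/crop.png

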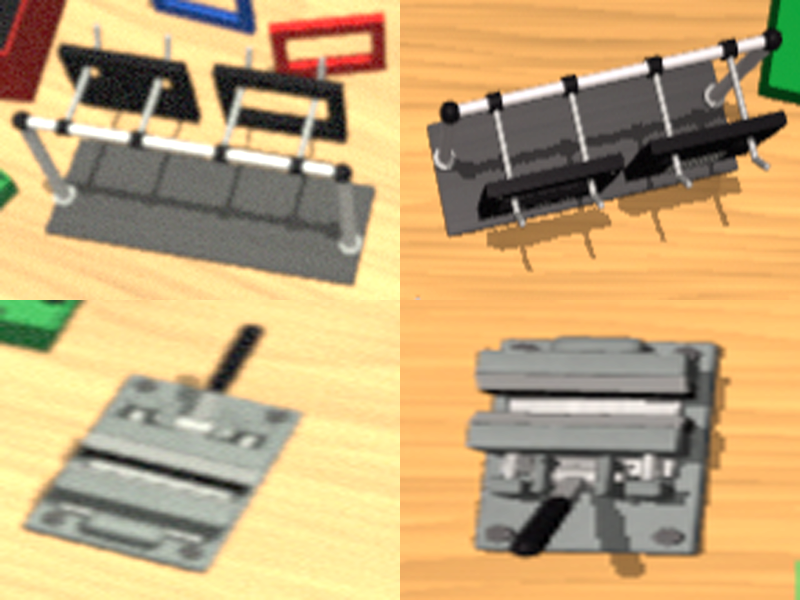

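The crop shows that the part nearer the vise (scene crop (280,105), about y=-0.165) has the open window, so it is the frame. The other part is closed. The vise gap is visible at top crop (595,405), with the lever pointing towards the robot. Next I'll measure the geometry.

Run:
```python
from h import *
T,S=ld('top0'),ld('scene0');WT,WS=pts(T),pts(S)
def rect(q,n):
    (c,s,a)=cv2.minAreaRect((q[:,:2]*1000).astype('f4'));print(n,len(q),np.round(c,1),np.round(s,1),round(a,2),'z',np.median(q[:,2]).round(4))
for n,W,c in(('top',WT,T),('scene',WS,S)):
    d=c['pixels'].max(-1)<60
    for nm,y0,y1 in(('frame',-.24,-.085),('cover',-.41,-.25)):
        m=d&(W[...,0]>.5)&(W[...,0]<.65)&(W[...,1]>y0)&(W[...,1]<y1)&(W[...,2]>.09)&(W[...,2]<.24)
        q=W[m];print(n,nm,'z pct',np.percentile(q[:,2],[1,50,99]).round(4)); 
        t=q[q[:,2]>np.percentile(q[:,2],99)-.006];rect(t,n+nm+'top')
        v=np.linalg.svd(q-q.mean(0),full_matrices=False)[2][2]; print(' normal',v.round(3),q.mean(0).round(4))
# bar
for n,W in(('top',WT),('scene',WS)):
    m=(W[...,0]>.6)&(W[...,0]<.73)&(W[...,1]>-.42)&(W[...,1]<-.03)&(W[...,2]>.186)&(W[...,2]<.21)
    q=W[m];l=cv2.fitLine(q[:,:2].astype('f4'),cv2.DIST_HUBER,0,.01,.01).ravel();print('bar',n,len(q),l.round(4),'yaw',np.arctan(-l[0]/l[1]).round(4),q.min(0).round(3),q.max(0).round(3))
# vise
for n,W,c in(('top',WT,T),('scene',WS,S)):
    R=(W[...,0]>.4)&(W[...,0]<.7)&(W[...,1]>.08)&(W[...,1]<.32)
    h=np.histogram(W[R][:,2],np.arange(.004,.16,.004));print(n,h[0].tolist())
    m=R&(abs(W[...,2]-.072)<.004)
    k,l,st,ce=cv2.connectedComponentsWithStats(m.astype('u1'))
    for i in range(1,k):
        if st[i,4]>20: rect(W[l==i],f'{n} vise z72 {st[i].tolist()}')
    b=(c['pixels'].max(-1)<70)&R&(W[...,2]>.075)
    q=W[b];print(' lever',len(q),q.min(0).round(3),q.max(0).round(3)); l=cv2.fitLine(q.astype('f4'),cv2.DIST_HUBER,0,.01,.01).ravel();print(l.round(3))
```

```text
top frame z pct [0.1127 0.2006 0.2199]
topframetop 397 [ 562.8 -166.1] [ 14.6 139.6] 12.79 z 0.217
 normal [-0.98  -0.148  0.132] [ 0.5659 -0.1621  0.1853]
top cover z pct [0.1112 0.2046 0.2198]
topcovertop 385 [ 605.  -328.8] [ 14.5 139.5] 12.63 z 0.2169
 normal [-0.977 -0.204  0.065] [ 0.6    -0.3211  0.188 ]
scene frame z pct [0.1172 0.1978 0.2208]
sceneframetop 178 [ 567.4 -164.3] [ 16.  135.6] 12.63 z 0.2174
 normal [-0.988 -0.156  0.018] [ 0.5728 -0.1595  0.1798]
scene cover z pct [0.1173 0.1809 0.2209]
scenecovertop 146 [ 611.6 -326.4] [ 14.5 133.1] 13.31 z 0.2175
 normal [-0.974 -0.226 -0.028] [ 0.6133 -0.3224  0.1774]
bar top 1256 [ 0.2036 -0.9791  0.6523 -0.193 ] yaw 0.205 [ 0.6   -0.405  0.186] [ 0.711 -0.053  0.21 ]
bar scene 944 [ 0.1757 -0.9844  0.6689 -0.2519] yaw 0.1767 [ 0.6   -0.404  0.186] [ 0.718 -0.052  0.21 ]
top [94, 53, 535, 405, 77, 51, 181, 66, 27, 74, 125, 92, 80, 143, 165, 224, 505, 302, 8, 5, 2, 5, 11, 4, 10, 5, 8, 12, 9, 7, 7, 8, 9, 17, 19, 4, 0, 0]
top vise z72 [155, 162, 43, 12, 386] 386 [596.2 195. ] [ 29.2 109.8] 0.63 z 0.0713
top vise z72 [153, 184, 43, 12, 403] 403 [537.4 196.3] [109.8  27.7] 89.0 z 0.0713
 lever 140 [0.431 0.141 0.075] [0.532 0.205 0.147]
[-0.643  0.045  0.765  0.457  0.195  0.117]
scene [308, 61, 245, 257, 82, 47, 77, 49, 49, 91, 98, 77, 77, 105, 111, 164, 315, 259, 27, 7, 3, 6, 10, 10, 10, 8, 8, 7, 7, 12, 5, 11, 7, 7, 14, 5, 0, 0]
scene vise z72 [308, 223, 36, 22, 278] 278 [542.1 195.7] [109.7  35.2] 85.0 z 0.0715
scene vise z72 [300, 240, 38, 22, 276] 276 [603.3 195.6] [108.6  28.8] 88.67 z 0.0718
 lever 79 [0.438 0.192 0.09 ] [0.486 0.202 0.146]
[-0.61   0.002  0.793  0.462  0.197  0.12 ]
```

The frame is at about (0.565, -0.165) with its top at 0.2175 and yaw 0.222. The vise gap is at about x 0.57, y 0.196, yaw near 0. I'll go above the frame and check with the wrist camera.

Call:
carry_out:
  plan:
    - [[0.025, 0.025, 0.01, 0, 0, 0.12, 1], [0.055, 0.05, 0.02, 0, 0, 0.24, 1], [0.085, 0.08, 0.03, 0, 0, 0.36, 1], [0.11, 0.105, 0.04, 0, 0, 0.48, 1], [0.14, 0.13, 0.05, 0, 0, 0.6, 1]]

```text
time_s: 0.52
eef_pos: [0.2816, -0.4257, 0.2813]
eef_rot: [-0.0, 0.91, 0.414, -0.0]
wrist_force: [1.0, -1.1, 0.5]
opening: 0.995
grasp_force: 0.0
```

Call:
carry_out:
  plan:
    - [[0.025, 0.025, 0.01, 0, 0, 0.12, 1], [0.055, 0.05, 0.02, 0, 0, 0.24, 1], [0.085, 0.08, 0.03, 0, 0, 0.36, 1], [0.11, 0.105, 0.04, 0, 0, 0.48, 1], [0.14, 0.13, 0.05, 0, 0, 0.6, 1]]

```text
time_s: 0.93
eef_pos: [0.4217, -0.2955, 0.3316]
eef_rot: [-0.0, 0.747, 0.665, -0.0]
wrist_force: [0.7, -2.1, -0.2]
opening: 0.998
grasp_force: 0.0
```

Call:
carry_out:
  plan:
    - [[0.03, 0.03, 0, 0, 0, 0.09, 1], [0.06, 0.055, 0, 0, 0, 0.18, 1], [0.09, 0.08, 0, 0, 0, 0.27, 1], [0.12, 0.11, 0, 0, 0, 0.344, 1], [0.144, 0.132, 0, 0, 0, 0.344, 1]]

```text
time_s: 1.35
eef_pos: [0.5665, -0.1628, 0.3308]
eef_rot: [-0.0, 0.623, 0.782, 0.0]
wrist_force: [-0.3, -0.0, 0.1]
opening: 0.998
grasp_force: 0.0
```

Run:
```python
from h import *
o=get_obs();print({k:np.round(v,4).tolist() for k,v in o.items()})
c=snap('wrist','w1');print(c['camera_matrix'].round(1).tolist(),c['cam_to_world'].round(3).tolist())
W=pts(c);m=(W[...,2]>.208)&(W[...,2]<.226)&(W[...,1]>-.25)&(W[...,1]<-.08)&(c['pixels'].max(-1)<70)&(abs(W[...,0]-.56)<.05)
print(m.sum());print(cv2.minAreaRect((W[m][:,:2]*1000).astype('f4')),np.median(W[m],0),W[m].min(0),W[m].max(0))
```

```text
{'time_s': 1.35, 'q': [-0.4814, 0.1495, 1.4437, 0.0006, 1.5491, -0.7076], 'dq': [0.6464, 0.4587, -0.5081, -0.0162, 0.0499, 0.7441], 'joint_efforts': [-1.596, -47.4863, -34.9372, 0.1606, 0.0259, -1.6615], 'eef_pos': [0.5665, -0.1628, 0.3308], 'eef_rot': [-0.0004, 0.6228, 0.7824, 0.0002], 'wrist_force': [-0.3361, -0.0187, 0.1196], 'torque': [-0.0848, -0.0198, 0.0187], 'grasp_force': 0.0, 'opening': 0.9982}
[[283.5, 0.0, 261.2], [0.0, 283.5, 191.0], [0.0, 0.0, 1.0]] [[0.974, -0.213, -0.073, 0.549], [0.226, 0.922, 0.314, -0.082], [0.0, -0.322, 0.947, 0.473], [0.0, 0.0, 0.0, 1.0]]
1957
((566.9625244140625, -167.3494110107422), (13.84520149230957, 139.10931396484375), 13.022261619567871) [ 0.56524773 -0.15869832  0.21733197] [ 0.54582608 -0.23566183  0.20971113] [ 0.58883911 -0.09850069  0.21947098]
```

View pics/w1.png

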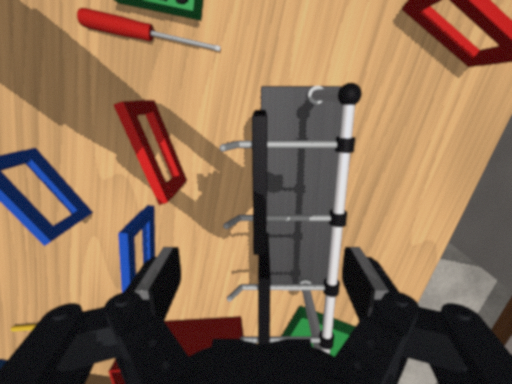

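The wrist picture shows the frame edge-on, running from (260,112) to (263,340), with the hooks at (285,146) and (285,218). The fingers straddle its line. I'll take the picture again now that the arm is still.

Run:
```python
from h import *
c=snap('wrist','w2');o=get_obs();print(o['time_s'],o['eef_pos'],o['eef_rot'],np.abs(o['dq']).max())
W=pts(c);m=(W[...,2]>.208)&(W[...,2]<.226)&(W[...,1]>-.25)&(W[...,1]<-.08)&(c['pixels'].max(-1)<70)&(abs(W[...,0]-.56)<.05)
print(m.sum());print(cv2.minAreaRect((W[m][:,:2]*1000).astype('f4')),np.median(W[m],0))
```

```text
1.45 [ 0.56745378 -0.16136954  0.33032107] [-7.01840412e-04  6.22649203e-01  7.82500478e-01  6.92247320e-04] 0.07108969812010799
1917
((566.7056884765625, -167.423583984375), (13.00344467163086, 139.1343994140625), 13.098820686340332) [ 0.56522578 -0.15938842  0.21734906]
```

Call:
carry_out:
  plan:
    - [[-0.001, -0.0055, -0.03, 0, 0, 0, 1], [-0.001, -0.0055, -0.065, 0, 0, 0, 1], [-0.001, -0.0055, -0.1, 0, 0, 0, 1], [-0.001, -0.0055, -0.13, 0, 0, 0, 1], [-0.001, -0.0055, -0.144, 0, 0, 0, 1]]

```text
time_s: 1.87
eef_pos: [0.561, -0.17, 0.182]
eef_rot: [-0.004, 0.625, 0.781, -0.001]
wrist_force: [0.3, -0.2, 0.3]
opening: 0.999
grasp_force: 0.0
```

Call:
carry_out:
  plan:
    - [[0, 0, 0, 0, 0, 0, 0.6], [0, 0, 0, 0, 0, 0, 0.35], [0, 0, 0, 0, 0, 0, 0.2], [0, 0, 0, 0, 0, 0, 0], [0, 0, 0, 0, 0, 0, 0]]

```text
time_s: 2.28
eef_pos: [0.565, -0.1715, 0.1892]
eef_rot: [0.002, 0.625, 0.781, 0.0]
wrist_force: [0.3, 0.7, 0.7]
opening: 0.303
grasp_force: 0.0
```

Call:
carry_out:
  plan:
    - [[0, 0, 0, 0, 0, 0, 0], [0, 0, 0, 0, 0, 0, 0], [0, 0, 0, 0, 0, 0, 0], [0, 0, 0, 0, 0, 0, 0], [0, 0, 0, 0, 0, 0, 0]]

```text
time_s: 2.7
eef_pos: [0.5649, -0.1713, 0.1888]
eef_rot: [0.001, 0.625, 0.781, 0.0]
wrist_force: [-0.9, -0.2, 5.6]
opening: 0.155
grasp_force: 59.7
```

Call:
carry_out:
  plan:
    - [[0, 0, 0.006, 0, 0, 0, 0], [0, 0, 0.014, 0, 0, 0, 0], [0, 0, 0.022, 0, 0, 0, 0], [0, 0, 0.03, 0, 0, 0, 0], [0, 0, 0.034, 0, 0, 0, 0]]

```text
time_s: 3.12
eef_pos: [0.5646, -0.1712, 0.223]
eef_rot: [0.001, 0.625, 0.781, 0.0]
wrist_force: [0.5, 0.7, -0.8]
opening: 0.152
grasp_force: 58.9
```

Call:
carry_out:
  plan:
    - [[0, 0, 0, 0, 0, 0, 0], [0, 0, 0, 0, 0, 0, 0], [-0.005, -0.001, 0, 0, 0, 0, 0], [-0.0125, -0.003, 0, 0, 0, 0, 0], [-0.022, -0.005, 0, 0, 0, 0, 0]]

```text
time_s: 3.53
eef_pos: [0.5411, -0.1759, 0.2206]
eef_rot: [-0.001, 0.625, 0.781, -0.0]
wrist_force: [-0.0, -0.1, -1.9]
opening: 0.151
grasp_force: 58.9
```

Run:
```python
from h import *
o=get_obs();print({k:np.round(v,4).tolist() for k,v in o.items() if k in('time_s','eef_pos','eef_rot','wrist_force','grasp_force','opening')})
a=snap('scene','s3')['pixels'];
b=cv2.resize(a[130:250,100:260],(800,600),interpolation=cv2.INTER_CUBIC);cv2.imwrite('pics/s3c.png',np.clip(b*1.5,0,255)[:,:,::-1])
```

```text
{'time_s': 3.5333, 'eef_pos': [0.5411, -0.1759, 0.2206], 'eef_rot': [-0.0006, 0.6246, 0.7809, -0.0002], 'wrist_force': [-0.0243, -0.0655, -1.9039], 'grasp_force': 58.8951, 'opening': 0.1514}[ WARN:0@1.481] global loadsave.cpp:1063 imwrite_ Unsupported depth image for selected encoder is fallbacked to CV_8U.
```

View pics/s3c.png

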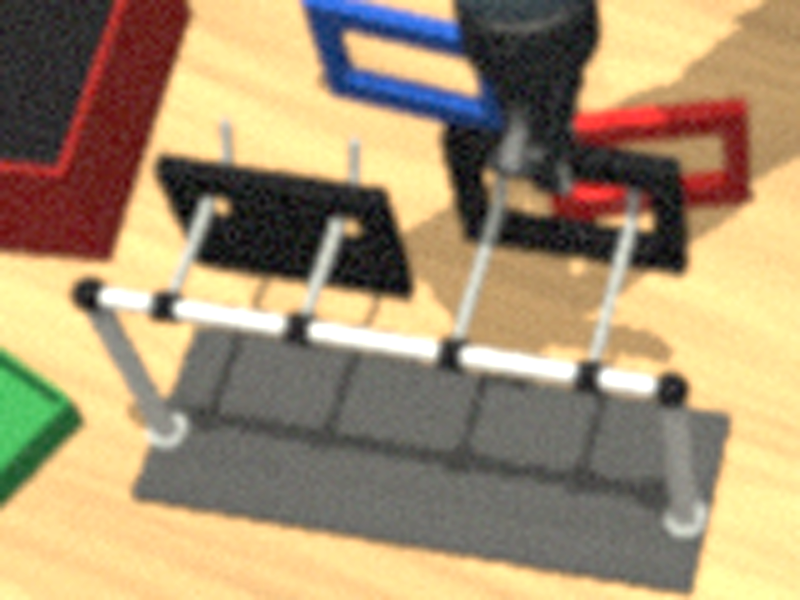

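The frame hangs level in the fingers, clear of the wires (frame at (570,200), cover undisturbed at (285,230)). I'll bring it out and over the vise.

Call:
carry_out:
  plan:
    - [[-0.015, -0.0035, 0, 0, 0, 0, 0], [-0.03, -0.007, 0, 0, 0, 0, 0], [-0.045, -0.0105, 0, 0, 0, 0, 0], [-0.06, -0.014, 0, 0, 0, 0, 0], [-0.07, -0.016, 0.003, 0, 0, 0, 0]]

```text
time_s: 4.0
eef_pos: [0.47, -0.1919, 0.2235]
eef_rot: [-0.001, 0.625, 0.781, -0.0]
wrist_force: [0.7, 0.2, -1.7]
opening: 0.149
grasp_force: 59.0
```

Call:
carry_out:
  plan:
    - [[0, 0, 0.01, 0, 0, 0, 0], [0, 0.012, 0.025, 0, 0, 0, 0], [0, 0.035, 0.04, 0, 0, -0.02, 0], [0, 0.062, 0.05, 0, 0, -0.04, 0], [0.005, 0.09, 0.05, 0, 0, -0.065, 0]]

```text
time_s: 4.42
eef_pos: [0.4784, -0.102, 0.2781]
eef_rot: [0.003, 0.651, 0.759, 0.001]
wrist_force: [0.6, -0.2, -0.9]
opening: 0.154
grasp_force: 59.0
```

Call:
carry_out:
  plan:
    - [[0.01, 0.03, 0, 0, 0, -0.03, 0], [0.02, 0.06, 0, 0, 0, -0.06, 0], [0.03, 0.09, 0, 0, 0, -0.09, 0], [0.04, 0.12, 0, 0, 0, -0.12, 0], [0.05, 0.15, 0, 0, 0, -0.15, 0]]

```text
time_s: 4.83
eef_pos: [0.528, 0.0499, 0.2756]
eef_rot: [0.001, 0.706, 0.709, 0.001]
wrist_force: [0.9, -0.6, -1.6]
opening: 0.153
grasp_force: 59.0
```

Call:
carry_out:
  plan:
    - [[0.01, 0.03, 0, 0, 0, -0.01, 0], [0.02, 0.06, 0, 0, 0, -0.01, 0], [0.027, 0.08, 0, 0, 0, -0.01, 0], [0.03, 0.09, 0, 0, 0, -0.01, 0], [0.03, 0.095, 0, 0, 0, -0.01, 0]]

```text
time_s: 5.25
eef_pos: [0.5576, 0.1447, 0.2748]
eef_rot: [0.0, 0.708, 0.706, 0.0]
wrist_force: [-0.0, 0.6, -0.8]
opening: 0.151
grasp_force: 59.0
```

Call:
carry_out:
  plan:
    - [[0, 0.01, 0, 0, 0, 0, 0], [0.004, 0.02, 0, 0, 0, 0, 0], [0.008, 0.03, 0, 0, 0, 0, 0], [0.012, 0.04, 0, 0, 0, 0, 0], [0.012, 0.045, 0, 0, 0, 0, 0]]

```text
time_s: 5.67
eef_pos: [0.5698, 0.1889, 0.2743]
eef_rot: [0.0, 0.709, 0.706, 0.0]
wrist_force: [0.2, 0.8, -0.8]
opening: 0.149
grasp_force: 59.0
```

```bash
cat > m.py <<'E'
from h import *
import sys
t=sys.argv[1]
o=get_obs();print({k:np.round(v,4).tolist() for k,v in o.items() if k in('time_s','eef_pos','eef_rot','wrist_force','grasp_force','q')},np.abs(o['dq']).max())
p=o['eef_pos']
for n in('wrist','top','scene'):
    c=snap(n,n+t);W=pts(c)
    def r(m,s):
        q=W[m]
        if len(q)<15: return print(n,s,len(q))
        (a,b,g)=cv2.minAreaRect((q[:,:2]*1000).astype('f4'));print(n,s,len(q),np.round(a,1),np.round(b,1),round(g,2),'z',np.median(q[:,2]).round(4))
    zt=p[2]-.0813+.11
    r((abs(W[...,2]-zt)<.008)&(c['pixels'].max(-1)<60)&(abs(W[...,0]-p[0])<.022)&(abs(W[...,1]-p[1])<.09)&(abs(W[...,1]-p[1])>.03),'frametop')
    m=(abs(W[...,2]-.072)<.004)&(W[...,0]>.4)&(W[...,0]<.7)&(W[...,1]>.08)&(W[...,1]<.32)
    k,l,st,ce=cv2.connectedComponentsWithStats(m.astype('u1'))
    for i in range(1,k):
        if st[i,4]>40: r(l==i,f'jaw{st[i].tolist()}')
E
python3 m.py 4
```

```text
{'time_s': 5.6667, 'q': [0.1225, 0.2038, 1.4926, 0.0003, 1.4447, 0.1266], 'eef_pos': [0.5698, 0.1889, 0.2743], 'eef_rot': [0.0, 0.7086, 0.7056, 0.0003], 'wrist_force': [0.1751, 0.7516, -0.8481], 'grasp_force': 59.0444} 0.09541010286159682
wrist frametop 3604 [571.  205.4] [ 13.5 114.2] 0.03 z 0.3027
wrist jaw[226, 114, 22, 88, 1536] 1536 [539.6 194.6] [109.8  25. ] 87.53 z 0.0717
wrist jaw[277, 115, 23, 87, 1614] 1614 [604.5 193.9] [ 26.2 109.2] 1.46 z 0.0717
wrist jaw[193, 155, 12, 10, 65] 65 [493.1 195.5] [11.1 12.9] 85.24 z 0.0718
top frametop 130 [565.5 141.7] [13.3 34. ] 1.08 z 0.3021
top jaw[153, 184, 43, 12, 393] 393 [537.  196.3] [108.6  27.3] 88.49 z 0.0714
scene frametop 165 [572.2 193.8] [133.4  15. ] 89.54 z 0.302
scene jaw[308, 224, 36, 20, 264] 264 [543.8 195.8] [109.   31.4] 89.7 z 0.0721
scene jaw[301, 240, 37, 22, 282] 282 [603.3 194.9] [ 28.1 109. ] 0.61 z 0.0717
```

View pics/wrist4.png

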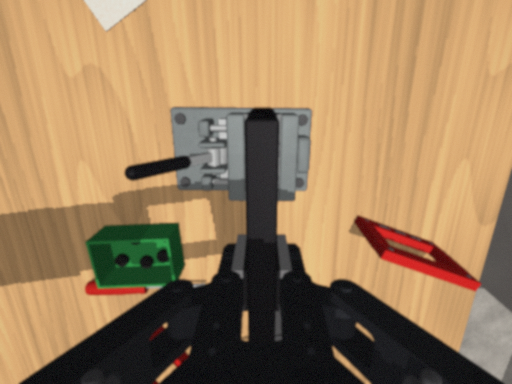

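The wrist view shows the frame above the jaws (jaws around x 226–300, y 114–200), with the lever at (160,167). The frame hides the gap, so I'll shift 70 mm aside for an unobstructed look.

Call:
carry_out:
  plan:
    - [[0.02, 0, 0, 0, 0, 0, 0], [0.045, 0, 0, 0, 0, 0, 0], [0.065, 0, 0, 0, 0, 0, 0], [0.07, 0, 0, 0, 0, 0, 0], [0.07, 0, 0, 0, 0, 0, 0]]

```text
time_s: 6.23
eef_pos: [0.6397, 0.1872, 0.2736]
eef_rot: [-0.0, 0.709, 0.705, -0.0]
wrist_force: [-0.6, -0.3, -1.9]
opening: 0.152
grasp_force: 59.2
```

```bash
python3 m.py 5
python3 - <<'E'
from h import *
c=ld('wrist5');W=pts(c)
# profile across x: median of inner edges by row
for z0,z1 in((.066,.078),(.05,.06),(.025,.037)):
    print('z',z0,z1)
    for y in np.arange(.15,.245,.01):
        m=(abs(W[...,1]-y)<.004)&(W[...,2]>z0)&(W[...,2]<z1)&(W[...,0]>.515)&(W[...,0]<.63)
        x=np.sort(W[m][:,0])
        if len(x)>3:
            g=np.diff(x);i=g.argmax();print(round(y,3),(x[[0,i,i+1,-1]]*1000).round(1))
cv2.imwrite('pics/w5c.png',cv2.resize(c['pixels'][90:220,130:300],(800,600),interpolation=cv2.INTER_CUBIC)[:,:,::-1])
E
```

```text
{'time_s': 6.2333, 'q': [0.1071, 0.3537, 1.3083, -0.0003, 1.4806, 0.1123], 'eef_pos': [0.6397, 0.1872, 0.2736], 'eef_rot': [-0.0002, 0.7089, 0.7053, -0.0005], 'wrist_force': [-0.6228, -0.3461, -1.8558], 'grasp_force': 59.2226} 0.04387813725398597
wrist frametop 3561 [640.5 203.6] [114.4  13.6] 89.97 z 0.3019
wrist jaw[167, 113, 29, 88, 1798] 1798 [542.2 194.5] [109.5  27. ] 89.42 z 0.0715
wrist jaw[219, 114, 23, 87, 1765] 1765 [602.6 193.2] [109.6  26.3] 88.6 z 0.0716
wrist jaw[135, 154, 14, 11, 78] 78 [493.1 195.3] [12.3 12.8] 5.5 z 0.0723
top frametop 132 [634.9 139.6] [13.8 34.4] 0.91 z 0.3013
top jaw[155, 162, 43, 12, 391] 391 [597.  195.5] [109.3  28.2] 89.34 z 0.0714
top jaw[153, 185, 43, 11, 391] 391 [536.6 196.9] [ 26.9 109.3] 1.2 z 0.0713
scene frametop 182 [640.4 192.8] [133.7  15.5] 89.88 z 0.3019
scene jaw[324, 234, 18, 9, 57] 57 [549.6 221. ] [50.9 11.9] 89.91 z 0.0719
scene jaw[300, 240, 37, 21, 278] 278 [603.7 195.1] [109.6  26.9] 89.03 z 0.072
z 0.066 0.078
0.15 [529.1 556.8 588.2 614.7]
0.16 [529.1 556.4 587.5 614.9]
0.17 [528.5 555.9 587.9 615.1]
0.18 [515.6 556.5 587.3 615.4]
0.19 [529.3 556.4 588.8 615.7]
0.2 [528.8 557.2 588.  615.9]
0.21 [518.7 556.7 587.6 616.1]
0.22 [529.2 557.3 589.1 616.3]
0.23 [528.8 558.1 588.3 616.4]
0.24 [530.3 557.6 589.  615.9]
z 0.05 0.06
0.15 [562.  562.5 581.9 582.2]
0.16 [515.1 521.9 560.3 582.5]
0.17 [561.8 582.9 615.6 615.7]
0.18 [515.2 525.3 561.5 615.8]
0.19 [515.1 520.9 561.4 616.1]
0.2 [515.4 520.9 560.9 616.1]
0.21 [523.5 525.2 561.4 616.2]
0.22 [561.9 563.3 616.3 616.3]
0.23 [516.6 522.  561.7 584. ]
0.24 [562.  563.5 582.8 583.4]
z 0.025 0.037
0.15 [561.8 576.4 616.1 617.6]
0.16 [562.  576.6 616.3 617.8]
0.17 [515.2 515.2 562.2 617.9]
0.18 [562.2 576.8 615.7 615.8]
0.19 [562.4 577.2 615.9 616. ]
0.2 [562.3 576.5 615.8 616. ]
0.21 [562.7 576.9 616.1 617.6]
0.22 [515.1 516.  562.6 617.8]
0.23 [515.5 515.5 562.9 618. ]
0.24 [515.3 516.4 562.9 618.2]
```

View pics/w5c.png

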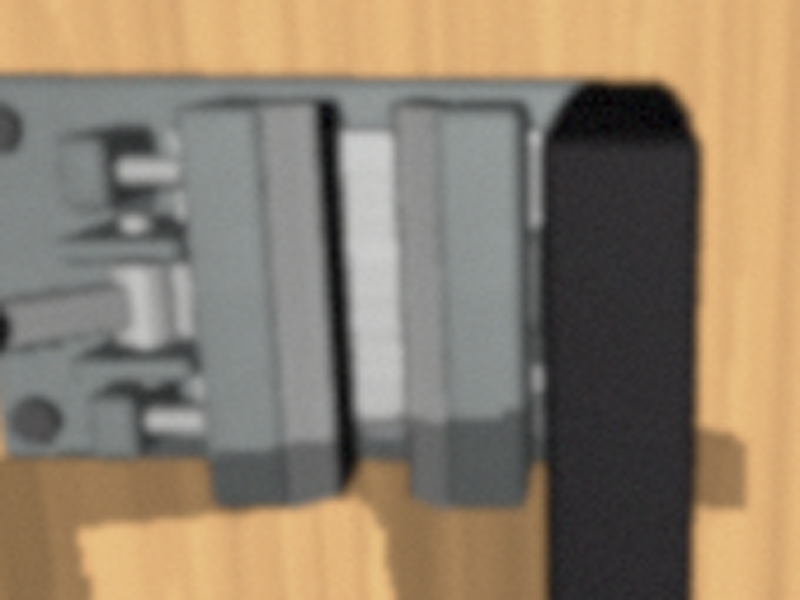

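The gap is clear at crop (340–405, 130–420). The wrist numbers put the gap middle at x 0.5724 (about 20 mm wide), y about 0.194 and vise yaw about -0.012. I'll move over it and lower to just between the lips.

Call:
carry_out:
  plan:
    - [[-0.02, 0.001, 0, 0, 0, 0, 0], [-0.045, 0.002, 0, 0, 0, -0.006, 0], [-0.065, 0.003, 0, 0, 0, -0.012, 0], [-0.068, 0.003, 0, 0, 0, -0.012, 0], [-0.068, 0.003, -0.01, 0, 0, -0.012, 0]]

```text
time_s: 6.8
eef_pos: [0.5708, 0.1916, 0.2671]
eef_rot: [0.001, 0.712, 0.702, 0.002]
wrist_force: [1.3, 1.1, -0.7]
opening: 0.151
grasp_force: 59.4
```

Call:
carry_out:
  plan:
    - [[0, 0, -0.025, 0, 0, 0, 0], [0, 0, -0.05, 0, 0, 0, 0], [0, 0, -0.075, 0, 0, 0, 0], [0, 0, -0.1, 0, 0, 0, 0], [0, 0, -0.105, 0, 0, 0, 0]]

```text
time_s: 7.22
eef_pos: [0.5683, 0.1904, 0.1538]
eef_rot: [-0.002, 0.713, 0.701, -0.003]
wrist_force: [-0.4, 0.0, -3.0]
opening: 0.153
grasp_force: 59.3
```

```bash
python3 m.py 6
```

```text
{'time_s': 7.2167, 'q': [0.1255, 0.3164, 1.6053, -0.0002, 1.2276, 0.1418], 'eef_pos': [0.5683, 0.1904, 0.1538], 'eef_rot': [-0.0023, 0.7128, 0.7014, -0.0031], 'wrist_force': [-0.4437, 0.0066, -3.0142], 'grasp_force': 59.2827} 0.04392886176867942
wrist frametop 3561 [569.6 206.8] [114.6  13.5] 88.69 z 0.182
wrist jaw[210, 126, 37, 124, 3515] 3515 [541.7 195.1] [109.3  26.6] 89.48 z 0.0716
wrist jaw[285, 126, 36, 124, 3639] 3639 [602.6 194.7] [108.6  26.5] 89.42 z 0.0716
wrist jaw[160, 185, 21, 16, 162] 162 [492.5 195.9] [11.7 14.6] 85.47 z 0.0722
top frametop 105 [564.8 142.8] [34.3 15. ] 88.88 z 0.1828
top jaw[172, 162, 26, 8, 112] 112 [604.5 173.4] [66.2 15.9] 83.11 z 0.0717
top jaw[164, 185, 32, 11, 287] 287 [536.5 182. ] [80.2 26.7] 88.69 z 0.0715
scene frametop 155 [572.9 195.2] [132.6  17. ] 87.84 z 0.1854
scene jaw[308, 224, 10, 8, 44] 44 [540.  154.9] [26.9 16.5] 85.8 z 0.0719
scene jaw[326, 232, 17, 10, 77] 77 [542.  223.1] [17.3 48.6] 2.52 z 0.0721
scene jaw[300, 240, 38, 21, 279] 279 [602.4 195.1] [109.6  28.4] 89.41 z 0.0718
```

Call:
carry_out:
  plan:
    - [[0.002, 0.001, 0, 0, 0, 0.008, 0], [0.002, 0.001, -0.008, 0, 0, 0.008, 0], [0.002, 0.001, -0.016, 0, 0, 0.008, 0], [0.002, 0.001, -0.025, 0, 0, 0.008, 0], [0.002, 0.001, -0.03, 0, 0, 0.008, 0]]

```text
time_s: 7.78
eef_pos: [0.5785, 0.1926, 0.1399]
eef_rot: [0.004, 0.71, 0.704, 0.005]
wrist_force: [-18.2, -3.5, 82.6]
opening: 0.155
grasp_force: 84.5
```

Call:
carry_out:
  plan:
    - [[0, 0, 0, 0, 0, 0, 0], [0, 0, 0, 0, 0, 0, 0], [0, 0, 0, 0, 0, 0, 0], [0, 0, 0, 0, 0, 0, 0], [0, 0, 0, 0, 0, 0, 0]]

```text
time_s: 8.2
eef_pos: [0.5785, 0.1926, 0.1401]
eef_rot: [0.004, 0.71, 0.704, 0.005]
wrist_force: [-11.7, -3.9, 49.8]
opening: 0.154
grasp_force: 80.5
```

```bash
python3 m.py 7 | grep -v top
```

```text
{'time_s': 8.2, 'q': [0.1272, 0.3401, 1.6048, -0.0007, 1.1829, 0.1354], 'eef_pos': [0.5785, 0.1926, 0.1401], 'eef_rot': [0.0045, 0.7099, 0.7043, 0.0053], 'wrist_force': [-11.6888, -3.8978, 49.8157], 'grasp_force': 80.5409} 0.0016153278942283244
wrist jaw[192, 131, 39, 130, 4001] 4001 [541.7 195.3] [109.1  26.8] 89.41 z 0.0716
wrist jaw[278, 131, 31, 122, 2918] 2918 [605.1 198.5] [101.3  21.5] 89.43 z 0.0717
wrist jaw[136, 194, 25, 16, 195] 195 [491.3 195.9] [11.2 16.4] 86.45 z 0.0722
scene jaw[300, 240, 38, 21, 288] 288 [603.7 195.1] [108.8  28.7] 88.77 z 0.0713
```

Contact came early, on a lip. I'll lift off and re-measure.

Call:
carry_out:
  plan:
    - [[0, 0, 0.01, 0, 0, 0, 0], [0, 0, 0.02, 0, 0, 0, 0], [0, 0, 0.03, 0, 0, 0, 0], [0, 0, 0.035, 0, 0, 0, 0], [0, 0, 0.035, 0, 0, 0, 0]]

```text
time_s: 8.77
eef_pos: [0.5737, 0.1922, 0.1651]
eef_rot: [0.0, 0.71, 0.704, 0.001]
wrist_force: [1.2, 0.1, -0.9]
opening: 0.152
grasp_force: 61.8
```

Call:
carry_out:
  plan:
    - [[0, 0, 0, 0, 0, 0, 0], [0, 0, 0, 0, 0, 0, 0], [0, 0, 0, 0, 0, 0, 0], [0, 0, 0, 0, 0, 0, 0], [0, 0, 0, 0, 0, 0, 0]]

```text
time_s: 9.18
eef_pos: [0.5728, 0.192, 0.1637]
eef_rot: [-0.0, 0.71, 0.704, -0.0]
wrist_force: [0.6, 0.4, -1.0]
opening: 0.153
grasp_force: 61.8
```

```bash
python3 m.py 8
python3 - <<'E'
from h import *
for t in('7','8'):
    c=ld('wrist'+t);W=pts(c);p=c['pixels'].max(-1)
    for z in np.arange(.06,.23,.01):
        m=(p<60)&(abs(W[...,2]-z)<.005)&(abs(W[...,0]-.575)<.03)&(W[...,1]>.235)&(W[...,1]<.28)
        if m.sum()>10: print(t,round(z,3),m.sum(),W[m].min(0).round(4),W[m].max(0).round(4))
a=ld('scene7')['pixels'][150:290,270:390];b=ld('scene8')['pixels'][150:290,270:390]
cv2.imwrite('pics/s78.png',cv2.resize(np.hstack([a,b]),(800,466),interpolation=cv2.INTER_CUBIC)[:,:,::-1])
E
```

```text
{'time_s': 9.1833, 'q': [0.1272, 0.3108, 1.5909, -0.0, 1.2409, 0.1351], 'eef_pos': [0.5728, 0.192, 0.1637], 'eef_rot': [-0.0003, 0.7099, 0.7043, -0.0004], 'wrist_force': [0.5569, 0.3934, -0.9922], 'grasp_force': 61.8117} 0.0038898522393303794
wrist frametop 3576 [574.  209.2] [112.7  13.9] 89.56 z 0.1928
wrist jaw[207, 127, 34, 119, 3377] 3377 [541.6 195.2] [108.8  26.4] 89.38 z 0.0716
wrist jaw[278, 127, 35, 119, 3319] 3319 [602.6 195. ] [108.2  26.6] 89.38 z 0.0716
wrist jaw[158, 183, 20, 16, 156] 156 [492.4 195.6] [12.  14.6] 88.52 z 0.072
top frametop 106 [569.3 144.6] [34.8 14.6] 89.32 z 0.193
top jaw[171, 162, 27, 6, 45] 45 [608.4 174.6] [67.2 11. ] 81.93 z 0.0716
top jaw[162, 185, 34, 11, 319] 319 [537.  184.9] [26.7 86. ] 0.5 z 0.0713
scene frametop 143 [575.8 196.7] [131.9  16.1] 89.23 z 0.193
scene jaw[309, 224, 10, 7, 42] 42 [538.7 154.7] [27.7 15.9] 78.98 z 0.0726
scene jaw[327, 231, 17, 10, 70] 70 [538.6 225.4] [47.3 16.1] 89.27 z 0.0724
scene jaw[301, 240, 37, 22, 276] 276 [603.9 194.8] [109.4  29.2] 89.4 z 0.0717
7 0.09 17 [0.5716 0.2655 0.0923] [0.5819 0.2657 0.0946]

[... 198 characters left out ...]
1] [0.5846 0.2659 0.1446]
7 0.15 29 [0.5731 0.2656 0.147 ] [0.5853 0.2659 0.1545]
7 0.16 57 [0.5731 0.2645 0.1561] [0.5849 0.266  0.165 ]
7 0.17 2471 [0.5732 0.235  0.165 ] [0.5872 0.266  0.1719]
8 0.1 11 [0.568  0.265  0.1038] [0.5769 0.2651 0.105 ]
8 0.12 18 [0.5678 0.2651 0.1178] [0.5786 0.2652 0.1199]
8 0.13 20 [0.5677 0.2651 0.1306] [0.5789 0.2653 0.1333]
8 0.14 22 [0.5675 0.2652 0.1416] [0.5792 0.2653 0.1435]
8 0.15 24 [0.5674 0.2652 0.1513] [0.5794 0.2653 0.1528]
8 0.16 25 [0.5678 0.2652 0.1592] [0.5797 0.2654 0.1619]
8 0.17 40 [0.5676 0.265  0.1669] [0.5802 0.2655 0.1749]
8 0.18 45 [0.5679 0.265  0.175 ] [0.5804 0.2655 0.1849]
8 0.19 2398 [0.5675 0.235  0.1857] [0.5814 0.2655 0.1946]
```

View pics/s78.png

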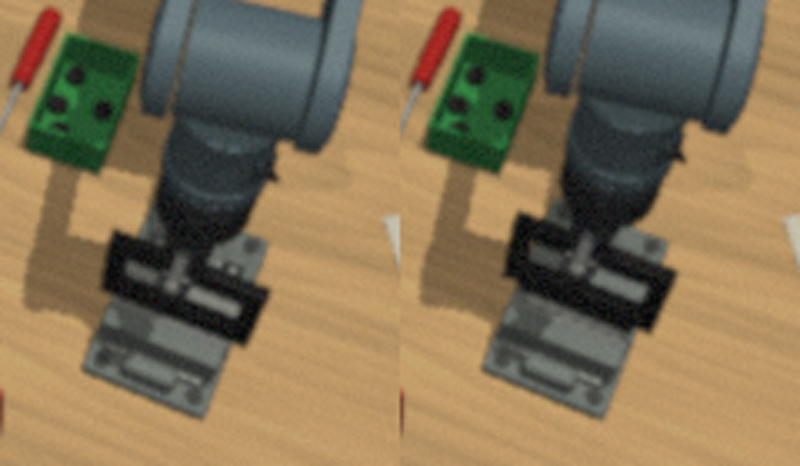

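The scene pictures show the frame upright in the fingers (left (185,285), right (590,275)), with no sign of slipping. At rest it sits 2 mm too far towards the fixed jaw, because I corrected on a reading taken while it was moving. I'll shift it back 2 mm and lower slowly.

Call:
carry_out:
  plan:
    - [[-0.002, 0, -0.002, 0, 0, 0, 0], [-0.002, 0, -0.005, 0, 0, 0, 0], [-0.002, 0, -0.009, 0, 0, 0, 0], [-0.002, 0, -0.012, 0, 0, 0, 0], [-0.002, 0, -0.014, 0, 0, 0, 0]]

```text
time_s: 9.75
eef_pos: [0.5707, 0.192, 0.1495]
eef_rot: [-0.0, 0.71, 0.704, -0.0]
wrist_force: [0.1, -0.7, -1.0]
opening: 0.153
grasp_force: 61.8
```

Call:
carry_out:
  plan:
    - [[0, 0, -0.001, 0, 0, 0, 0], [0, 0, -0.002, 0, 0, 0, 0], [0, 0, -0.003, 0, 0, 0, 0], [0, 0, -0.004, 0, 0, 0, 0], [0, 0, -0.004, 0, 0, 0, 0]]

```text
time_s: 10.17
eef_pos: [0.571, 0.1921, 0.1461]
eef_rot: [-0.0, 0.71, 0.704, -0.0]
wrist_force: [-0.5, 0.8, -1.2]
opening: 0.153
grasp_force: 61.8
```

```bash
python3 m.py 9 | grep -v "scene"
```

```text
{'time_s': 10.1667, 'q': [0.1277, 0.3268, 1.6087, -0.0, 1.2063, 0.1356], 'eef_pos': [0.571, 0.1921, 0.1461], 'eef_rot': [-0.0001, 0.7099, 0.7043, -0.0001], 'wrist_force': [-0.5394, 0.7668, -1.202], 'grasp_force': 61.7969} 0.0025084976751434465
wrist frametop 3602 [572.1 208.8] [113.5  13.9] 89.39 z 0.1752
wrist jaw[205, 129, 37, 127, 3675] 3675 [541.8 195.2] [109.3  26.8] 89.34 z 0.0716
wrist jaw[281, 130, 38, 127, 3648] 3648 [602.4 194.2] [109.2  27. ] 88.99 z 0.0716
wrist jaw[151, 190, 24, 16, 181] 181 [492.  195.7] [15.4 11.8] 0.83 z 0.0721
top frametop 108 [566.7 144.3] [14.2 34.7] 1.04 z 0.1753
top jaw[172, 162, 26, 7, 103] 103 [603.2 173.3] [66.5 13.7] 88.33 z 0.0714
top jaw[165, 185, 31, 11, 282] 282 [536.8 181. ] [27.  78.1] 1.22 z 0.0715
```

Centred at 572.1 on both. I'll keep lowering.

Call:
carry_out:
  plan:
    - [[0, 0, -0.002, 0, 0, 0, 0], [0, 0, -0.005, 0, 0, 0, 0], [0, 0, -0.008, 0, 0, 0, 0], [0, 0, -0.011, 0, 0, 0, 0], [0, 0, -0.013, 0, 0, 0, 0]]

```text
time_s: 10.73
eef_pos: [0.5707, 0.192, 0.1326]
eef_rot: [-0.0, 0.71, 0.704, -0.0]
wrist_force: [-0.0, -0.6, -0.9]
opening: 0.156
grasp_force: 61.8
```

Call:
carry_out:
  plan:
    - [[0, 0, -0.002, 0, 0, 0, 0], [0, 0, -0.005, 0, 0, 0, 0], [0, 0, -0.008, 0, 0, 0, 0], [0, 0, -0.011, 0, 0, 0, 0], [0, 0, -0.013, 0, 0, 0, 0]]

```text
time_s: 11.15
eef_pos: [0.5709, 0.192, 0.1198]
eef_rot: [-0.0, 0.71, 0.704, -0.0]
wrist_force: [0.1, 0.7, -1.9]
opening: 0.156
grasp_force: 61.8
```

Call:
carry_out:
  plan:
    - [[0, 0, -0.0015, 0, 0, 0, 0], [0, 0, -0.003, 0, 0, 0, 0], [0, 0, -0.0045, 0, 0, 0, 0], [0, 0, -0.006, 0, 0, 0, 0], [0, 0, -0.006, 0, 0, 0, 0]]

```text
time_s: 11.57
eef_pos: [0.5709, 0.192, 0.114]
eef_rot: [-0.0, 0.71, 0.704, -0.0]
wrist_force: [-0.4, -0.1, -1.2]
opening: 0.151
grasp_force: 61.8
```

Call:
carry_out:
  plan:
    - [[0, 0, -0.001, 0, 0, 0, 0], [0, 0, -0.0015, 0, 0, 0, 0], [0, 0, -0.002, 0, 0, 0, 0], [0, 0, -0.0025, 0, 0, 0, 0], [0, 0, -0.0025, 0, 0, 0, 0]]

```text
time_s: 11.98
eef_pos: [0.571, 0.192, 0.1117]
eef_rot: [-0.0, 0.71, 0.704, -0.0]
wrist_force: [0.4, 0.8, -1.5]
opening: 0.149
grasp_force: 61.8
```

Call:
carry_out:
  plan:
    - [[0, 0, -0.0005, 0, 0, 0, 0], [0, 0, -0.001, 0, 0, 0, 0], [0, 0, -0.0015, 0, 0, 0, 0], [0, 0, -0.0015, 0, 0, 0, 0], [0, 0, -0.0015, 0, 0, 0, 0]]

```text
time_s: 12.4
eef_pos: [0.5712, 0.192, 0.1107]
eef_rot: [0.0, 0.71, 0.704, 0.0]
wrist_force: [-0.8, -0.4, 2.7]
opening: 0.153
grasp_force: 62.4
```

```bash
python3 m.py a | grep -v scene
python3 - <<'E'
from h import *
c=ld('scenea');W=pts(c)
for t in('wrista','scenea'):
    c=ld(t);W=pts(c);m=(c['pixels'].max(-1)<60)&(abs(W[...,1]-.195)<.09)&(abs(W[...,1]-.195)>.04)&(abs(W[...,0]-.572)<.02)&(W[...,2]>.13)&(W[...,2]<.16)
    h=np.histogram(W[m][:,2],np.arange(.13,.16,.002));print(t,h[0],np.median(W[m][:,2]))
E
```

```text
{'time_s': 12.4, 'q': [0.1276, 0.371, 1.6298, -0.0001, 1.1403, 0.1356], 'eef_pos': [0.5712, 0.192, 0.1107], 'eef_rot': [0.0002, 0.7099, 0.7043, 0.0001], 'wrist_force': [-0.7936, -0.3972, 2.6759], 'grasp_force': 62.4153} 0.0009927555742785944
wrist frametop 3569 [572. 209.] [113.2  13.9] 89.1 z 0.1398
wrist jaw[194, 135, 43, 146, 4608] 4608 [541.3 195.5] [109.1  26.4] 89.23 z 0.0716
wrist jaw[285, 136, 44, 146, 4542] 4542 [602.4 194.6] [109.1  26.7] 89.47 z 0.0716
wrist jaw[131, 205, 29, 21, 272] 272 [492.1 195.9] [15.1 12.1] 2.56 z 0.0722
top frametop 101 [567.9 195.1] [135.1  14.1] 89.44 z 0.1397
top jaw[176, 163, 22, 8, 145] 145 [599.2 168. ] [19.8 54.8] 0.34 z 0.0716
top jaw[169, 185, 27, 11, 241] 241 [537.1 175.8] [26.8 67. ] 1.0 z 0.0715
wrista [   0   16   12   17 1569  842    0    0    0    0    0    0    0    0] 0.13974301601751163
scenea [ 3  2  7 15 18 28 19  4  1  0  0  0  0  0] 0.14047425940619562
```

The frame is down on the bed (contact about 4 N, top at 0.140, x 572, y 195). I'll release gently and check.

Call:
carry_out:
  plan:
    - [[0, 0, 0, 0, 0, 0, 0.2], [0, 0, 0, 0, 0, 0, 0.25], [0, 0, 0, 0, 0, 0, 0.35], [0, 0, 0, 0, 0, 0, 0.6], [0, 0, 0, 0, 0, 0, 0.9]]

```text
time_s: 12.97
eef_pos: [0.571, 0.1921, 0.1101]
eef_rot: [-0.0, 0.71, 0.704, -0.0]
wrist_force: [0.4, 0.1, -0.2]
opening: 0.621
grasp_force: 0.0
```

Call:
carry_out:
  plan:
    - [[0, 0, 0.002, 0, 0, 0, 0.9], [0, 0, 0.01, 0, 0, 0, 0.9], [0, 0, 0.025, 0, 0, 0, 0.9], [0, 0, 0.05, 0, 0, 0, 0.9], [0, 0, 0.08, 0, 0, 0, 0.9]]

```text
time_s: 13.38
eef_pos: [0.5698, 0.1919, 0.19]
eef_rot: [-0.001, 0.71, 0.704, -0.001]
wrist_force: [0.6, -0.1, 0.8]
opening: 0.899
grasp_force: 0.0
```

Call:
carry_out:
  plan:
    - [[0, 0, 0.03, 0, 0, 0, 0.9], [0, 0, 0.045, 0, 0, 0, 0.5], [0, 0, 0.05, 0, 0, 0, 0], [0, 0, 0.05, 0, 0, 0, 0], [0, 0, 0.05, 0, 0, 0, 0]]

```text
time_s: 13.8
eef_pos: [0.5706, 0.192, 0.2396]
eef_rot: [-0.0, 0.71, 0.704, -0.0]
wrist_force: [-0.4, -0.4, -0.5]
opening: 0.337
grasp_force: 0.0
```

```bash
cat > f.py <<'E'
from h import *
import sys
t=sys.argv[1];o=get_obs();print(o['time_s'],o['eef_pos'].round(4),o['eef_rot'].round(3),o['wrist_force'].round(1),o['opening'])
for n in sys.argv[2:]:
    c=snap(n,n+t);W=pts(c);d=c['pixels'].max(-1)<60
    m=d&(abs(W[...,1]-.195)<.08)&(abs(W[...,0]-.572)<.03)&(W[...,2]>.131)&(W[...,2]<.146)
    if m.sum()>20: print(n,m.sum(),cv2.minAreaRect((W[m][:,:2]*1000).astype('f4')),np.median(W[m][:,2]).round(4))
    m=d&(W[...,0]>.38)&(W[...,0]<.49)&(W[...,1]>.165)&(W[...,1]<.225)&(W[...,2]>.03)&(W[...,2]<.165)
    if m.sum()>20:
        q=W[m];l=cv2.fitLine(q.astype('f4'),cv2.DIST_HUBER,0,.01,.01).ravel();print(' lever',m.sum(),q.min(0).round(3),q.max(0).round(3),l.round(3),'ang',np.arctan2(abs(l[2]),abs(l[0])).round(3))
E
python3 f.py b wrist top scene
```

```text
13.8 [0.5706 0.192  0.2396] [-0.     0.71   0.704 -0.   ] [-0.4 -0.4 -0.5] 0.3373037549308361
wrist 2109 ((571.4592895507812, 196.47412109375), (14.369178771972656, 137.50857543945312), 0.12018528580665588) 0.1399
 lever 997 [0.435 0.191 0.084] [0.487 0.204 0.146] [-0.624 -0.     0.781  0.46   0.198  0.12 ] ang 0.897
top 233 ((566.7962646484375, 173.20986938476562), (91.4563980102539, 14.95421028137207), 89.1700439453125) 0.1396
 lever 154 [0.431 0.166 0.031] [0.49  0.224 0.145] [-0.599  0.073  0.797  0.455  0.195  0.118] ang 0.926
scene 261 ((573.1969604492188, 196.36752319335938), (133.8455047607422, 15.88245964050293), 89.9468002319336) 0.1396
```

The frame stands upright on its own, and the lever is at about 0.9 rad. I'll turn the shut gripper 90° and bring it to the jaw side of the handle.

Call:
carry_out:
  plan:
    - [[-0.01, 0.001, 0, 0, 0, 0.12, 0], [-0.025, 0.002, 0, 0, 0, 0.24, 0], [-0.04, 0.003, 0, 0, 0, 0.36, 0], [-0.06, 0.004, 0, 0, 0, 0.48, 0], [-0.08, 0.004, 0, 0, 0, 0.6, 0]]

```text
time_s: 14.37
eef_pos: [0.4897, 0.196, 0.2387]
eef_rot: [-0.001, 0.468, 0.884, -0.001]
wrist_force: [-0.0, -0.2, -0.3]
opening: 0.003
grasp_force: 0.0
```

Call:
carry_out:
  plan:
    - [[0, 0, 0, 0, 0, 0.12, 0], [0, 0, 0, 0, 0, 0.24, 0], [0, 0, 0, 0, 0, 0.36, 0], [0, 0, 0, 0, 0, 0.48, 0], [0, 0, 0, 0, 0, 0.6, 0]]

```text
time_s: 14.78
eef_pos: [0.4903, 0.196, 0.2389]
eef_rot: [-0.001, 0.185, 0.983, -0.0]
wrist_force: [-0.3, -0.6, 0.4]
opening: 0.001
grasp_force: 0.0
```

Call:
carry_out:
  plan:
    - [[0, 0, -0.01, 0, 0, 0.12, 0], [0, 0, -0.025, 0, 0, 0.24, 0], [0, 0, -0.045, 0, 0, 0.37, 0], [0, 0, -0.06, 0, 0, 0.37, 0], [0, 0, -0.07, 0, 0, 0.37, 0]]

```text
time_s: 15.2
eef_pos: [0.4893, 0.1958, 0.1673]
eef_rot: [-0.002, 0.004, 1.0, -0.0]
wrist_force: [0.1, -0.3, 0.3]
opening: 0.001
grasp_force: 0.0
```

```bash
python3 f.py c wrist scene
```

```text
15.2 [0.4893 0.1958 0.1673] [-0.002  0.004  1.    -0.   ] [ 0.1 -0.3  0.3] 0.001383468820400376
wrist 254 ((570.2299194335938, 195.32437133789062), (135.0184783935547, 13.814750671386719), 89.7852554321289) 0.1398
 lever 1192 [0.432 0.188 0.087] [0.485 0.205 0.146] [-0.673  0.008  0.74   0.452  0.196  0.128] ang 0.833
scene 259 ((573.5804443359375, 196.39288330078125), (133.65304565429688, 17.375764846801758), 89.92472839355469) 0.1396
 lever 31 [0.439 0.193 0.086] [0.488 0.202 0.142] [-0.6   -0.016  0.8    0.476  0.197  0.102] ang 0.927
```

View pics/wristc.png

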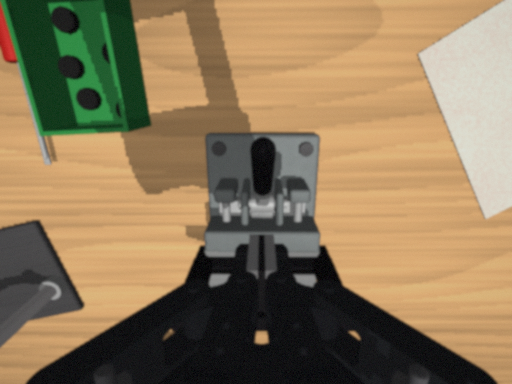

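The wrist view shows the handle at (262,165), in line with the shut fingers at (262,260). Now I'll descend to handle height and sweep it along its arc.

Call:
carry_out:
  plan:
    - [[0, 0, -0.012, 0, 0, 0, 0], [0, 0, -0.028, 0, 0, 0, 0], [-0.005, 0, -0.038, 0, 0, 0, 0], [-0.01, 0, -0.042, 0, 0, 0, 0], [-0.014, 0, -0.042, 0, 0, 0, 0]]

```text
time_s: 15.72
eef_pos: [0.4756, 0.1959, 0.1272]
eef_rot: [-0.001, 0.004, 1.0, -0.0]
wrist_force: [-0.1, -0.5, -0.6]
opening: 0.004
grasp_force: 0.0
```

Call:
carry_out:
  plan:
    - [[-0.005, 0, 0, 0, 0, 0, 0], [-0.008, 0, 0, 0, 0, 0, 0], [-0.012, 0, -0.003, 0, 0, 0, 0], [-0.016, 0, -0.006, 0, 0, 0, 0], [-0.019, 0, -0.009, 0, 0, 0, 0]]

```text
time_s: 16.13
eef_pos: [0.4587, 0.1963, 0.1201]
eef_rot: [0.001, 0.004, 1.0, 0.0]
wrist_force: [1.1, 0.9, 3.3]
opening: -0.003
grasp_force: 1.6
```

Call:
carry_out:
  plan:
    - [[-0.003, 0, -0.003, 0, 0, 0, 0], [-0.006, 0, -0.006, 0, 0, 0, 0], [-0.01, 0, -0.01, 0, 0, 0, 0], [-0.013, 0, -0.014, 0, 0, 0, 0], [-0.015, 0, -0.017, 0, 0, 0, 0]]

```text
time_s: 16.55
eef_pos: [0.4423, 0.1961, 0.1016]
eef_rot: [-0.0, 0.004, 1.0, 0.0]
wrist_force: [-0.3, 1.9, 3.2]
opening: 0.001
grasp_force: 1.5
```

```bash
python3 f.py d wrist scene
```

```text
16.55 [0.4423 0.1961 0.1016] [-0.     0.004  1.     0.   ] [-0.3  1.9  3.2] 0.0012709331420689023
 lever 9176 [0.405 0.165 0.092] [0.455 0.225 0.165] [-0.09   0.832 -0.548  0.434  0.191  0.15 ] ang 1.409
scene 251 ((573.4976806640625, 197.06097412109375), (132.48524475097656, 16.587282180786133), 88.5818099975586) 0.1391
 lever 149 [0.41  0.165 0.076] [0.474 0.225 0.165] [-0.153 -0.037  0.987  0.452  0.196  0.132] ang 1.417
```

Call:
carry_out:
  plan:
    - [[-0.002, 0, -0.003, 0, 0, 0, 0], [-0.005, 0, -0.007, 0, 0, 0, 0], [-0.007, 0, -0.011, 0, 0, 0, 0], [-0.009, 0, -0.015, 0, 0, 0, 0], [-0.01, 0, -0.018, 0, 0, 0, 0]]

```text
time_s: 17.07
eef_pos: [0.4326, 0.196, 0.0837]
eef_rot: [-0.0, 0.004, 1.0, -0.0]
wrist_force: [0.3, 0.5, 3.5]
opening: 0.001
grasp_force: 1.5
```

Call:
carry_out:
  plan:
    - [[-0.001, 0, -0.003, 0, 0, 0, 0], [-0.002, 0, -0.006, 0, 0, 0, 0], [-0.003, 0, -0.009, 0, 0, 0, 0], [-0.004, 0, -0.012, 0, 0, 0, 0], [-0.005, 0, -0.015, 0, 0, 0, 0]]

```text
time_s: 17.48
eef_pos: [0.4278, 0.196, 0.0689]
eef_rot: [-0.0, 0.004, 1.0, -0.0]
wrist_force: [-1.9, 0.2, 3.8]
opening: -0.004
grasp_force: 1.7
```

Call:
carry_out:
  plan:
    - [[0, 0, -0.003, 0, 0, 0, 0], [-0.001, 0, -0.006, 0, 0, 0, 0], [-0.001, 0, -0.009, 0, 0, 0, 0], [-0.002, 0, -0.011, 0, 0, 0, 0], [-0.002, 0, -0.011, 0, 0, 0, 0]]

```text
time_s: 17.9
eef_pos: [0.4263, 0.196, 0.058]
eef_rot: [0.0, 0.004, 1.0, -0.0]
wrist_force: [1.4, 0.1, -0.2]
opening: 0.002
grasp_force: 0.2
```

Call:
carry_out:
  plan:
    - [[0, 0, -0.001, 0, 0, 0, 0], [0, 0, -0.002, 0, 0, 0, 0], [0, 0, -0.004, 0, 0, 0, 0], [0, 0, -0.005, 0, 0, 0, 0], [0, 0, -0.005, 0, 0, 0, 0]]

```text
time_s: 18.32
eef_pos: [0.4263, 0.1962, 0.0553]
eef_rot: [-0.0, 0.004, 1.0, -0.0]
wrist_force: [-9.7, -2.3, 26.1]
opening: -0.004
grasp_force: 13.3
```

```bash
python3 f.py e scene
```

```text
18.3167 [0.4263 0.1962 0.0553] [-0.     0.004  1.    -0.   ] [-9.7 -2.3 26.1] -0.0036113844501759504
scene 241 ((575.3171997070312, 197.09384155273438), (132.861328125, 16.017942428588867), 89.63949584960938) 0.1393
 lever 221 [0.395 0.165 0.051] [0.462 0.225 0.164] [-0.004 -0.019  1.     0.439  0.196  0.112] ang 1.566
```

The lever is at its hard stop (26 N at the expected height). I'll retract and verify.

Call:
carry_out:
  plan:
    - [[0, 0, 0.008, 0, 0, 0, 0], [0, 0, 0.03, 0, 0, 0, 0], [-0.01, 0, 0.06, 0, 0, 0, 0], [-0.03, 0, 0.09, 0, 0, 0, 0], [-0.05, 0, 0.12, 0, 0, 0, 0]]

```text
time_s: 18.78
eef_pos: [0.3752, 0.1958, 0.1739]
eef_rot: [-0.001, 0.005, 1.0, -0.0]
wrist_force: [1.0, -0.3, 0.8]
opening: 0.002
grasp_force: 0.0
```

Call:
carry_out:
  plan:
    - [[0, 0, 0.02, 0, 0, 0, 0], [0, 0, 0.04, 0, 0, 0, 0], [0, 0, 0.05, 0, 0, 0, 0], [0, 0, 0.05, 0, 0, 0, 0], [0, 0, 0.05, 0, 0, 0, 0]]

```text
time_s: 19.2
eef_pos: [0.3761, 0.196, 0.2228]
eef_rot: [0.0, 0.004, 1.0, -0.0]
wrist_force: [-0.1, -0.6, -0.3]
opening: -0.003
grasp_force: 0.0
```

```bash
python3 f.py g wrist top scene
python3 - <<'E'
from h import *
for t in('topg','sceneg','wristg'):
    c=ld(t);W=pts(c);m=(abs(W[...,2]-.072)<.004)&(W[...,0]>.5)&(W[...,0]<.64)&(W[...,1]>.08)&(W[...,1]<.32)
    k,l,st,ce=cv2.connectedComponentsWithStats(m.astype('u1'))
    for i in range(1,k):
        if st[i,4]>40: print(t,cv2.minAreaRect((W[l==i][:,:2]*1000).astype('f4')))
    d=(c['pixels'].max(-1)<60)&(W[...,0]>.38)&(W[...,0]<.5)&(W[...,1]>.17)&(W[...,1]<.22)&(W[...,2]>.02)&(W[...,2]<.1)
    if d.sum()>20:print(t,'lever',d.sum(),W[d].min(0).round(3),W[d].max(0).round(3))
a=ld('sceneg')['pixels'][130:290,100:380];b=ld('topg')['pixels'][110:290,130:445]
r=lambda x:cv2.resize(x,(600,300),interpolation=cv2.INTER_CUBIC)
cv2.imwrite('pics/fin.png',np.vstack([r(a),r(b)])[:,:,::-1])
E
```

```text
19.2 [0.3761 0.196  0.2228] [ 0.     0.004  1.    -0.   ] [-0.1 -0.6 -0.3] -0.0028002346171573825
 lever 622 [0.389 0.19  0.048] [0.457 0.204 0.057] [1.    0.006 0.012 0.419 0.196 0.055] ang 0.012
top 358 ((569.7613525390625, 195.31781005859375), (137.28993225097656, 14.28579044342041), 89.49319458007812) 0.1397
 lever 178 [0.389 0.166 0.03 ] [0.49  0.225 0.063] [ 0.999  0.004 -0.043  0.432  0.196  0.054] ang 0.043
scene 247 ((575.6991577148438, 197.13070678710938), (132.8533172607422, 16.852066040039062), 88.55966186523438) 0.1396
 lever 60 [0.394 0.192 0.051] [0.462 0.203 0.063] [ 1.    -0.015  0.022  0.429  0.197  0.056] ang 0.022
topg ((601.3875732421875, 195.4620819091797), (109.99274444580078, 17.97368049621582), 89.34893798828125)
topg ((543.153076171875, 196.6262664794922), (108.74781799316406, 26.184837341308594), 89.27558135986328)
topg lever 202 [0.389 0.177 0.022] [0.5   0.215 0.065]
sceneg ((603.115478515625, 195.55897521972656), (108.7286605834961, 28.81817054748535), 88.95520782470703)
sceneg lever 60 [0.394 0.192 0.051] [0.462 0.203 0.063]
wristg ((599.4163818359375, 194.5581817626953), (17.346412658691406, 19.219135284423828), 85.80783081054688)
wristg lever 622 [0.389 0.19  0.048] [0.457 0.204 0.057]
```

View pics/fin.png

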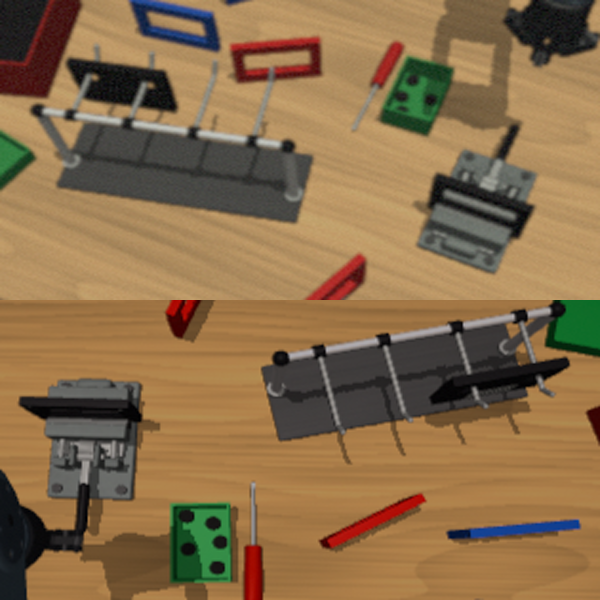

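The final picture shows the frame clamped upright in the vise (scene (480,205), top (80,408)) and the lever down at (83,510). The cover is still on its hooks, and the bin and screwdriver are undisturbed.

```bash
python3 -c "
from h import *
print(hand_in())"
```

```text
the job is handed in; nothing more can be done
None
```

The frame is standing clamped upright in the vise with the lever fully down (about 0.02 rad by camera), the cover, bin and screwdriver were left in place, and I handed the job in at about 19 s; the hand-in returned no verdict.

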